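# Clamp the steel plate in the bench fixture

## Robot

A 6-joint arm with a two-finger parallel gripper is mounted at the origin on a cart in front of the work surface, level with it; the furniture and walls round the work are solid. World frame = base frame: x ahead of the robot, y to its left, z up, the work surface at z = 0. Lengths are in m, angles in rad, forces in N, time in s.
With the tool pointing down it reaches from about 0.35 to 0.925 m from the base axis. Payload 6.4 kg.
Tool frame: the origin (TCP) lies at the very end of the fingers, on their centre line; the grasp point (between the pads) lies 19 mm behind it; z points along the fingers, y is the direction in which the jaws open and shut (so a half turn about z gives the same grasp; the last joint's range is limited). The gripper opens to 85 mm and grips with 20 to 120 N. Pads are 22 mm wide; open, the fingers measure 114 mm over their backs; the gripper's body (76 mm by 85 mm) begins 54 mm behind the grasp point. The pads swing forward as they close: fully open they stand 13 mm farther back than shut.
Start: joints at [-1.381, 0.245, 1.558, -0, 1.339, -0.174], TCP at [0.231, -0.607, 0.231] pointing down, gripper open.
Joint ranges: [-3.13, 3.13], [-1.02, 2.26], [0.13, 2.54], [-0.95, 4.09], [0.21, 2.88], [-2.74, 2.74]. Speed limits (rad/s): [2.57, 2.57, 3.14, 3.14, 3.14, 3.14].

## Interface

Orientations are given as [roll, pitch, yaw] about the fixed x, y, z axes, in that order (R = Rz(yaw) Ry(pitch) Rx(roll)).
In Python, from rig import telemetry, grab_frame, camera_params, order, finder gives the robot as it stands.
- The arm moves only by the shell command python3 -m inch 'ROWS'. ROWS is JSON, a list of rows, each a list of 7 numbers: the shift along the tool's x, y, z in cm, then the turn, a rotation vector about the tool's x, y, z in rad, then the opening in per cent of the stroke, from 0 (shut) to 100 (fully open). In form: [[tx, ty, tz, wx, wy, wz, grip], ...]. A call has 1 to 12 rows; each row shifts and turns the commanded pose from where the row before left it, along the tool's axes as they then stand; what a row does not reach is not made up. A row lasts 1/10 s, in which the tool goes at most 50 mm and 8.59 degrees, less where a joint would pass 70% of its speed; a pose out of reach is approached as far as the arm can. A call with a gripper value outside its range is refused whole. The fingers move at their own pace and stop on an object; the grip force is fixed at half the most. Time passes only in rows, so rows that do not move let the fingers close. It gives the time, the measured TCP pose, the force and the opening at its end, in the units of the state.
- telemetry.sense(): the state, without advancing time (a new reading comes with each control period).
- grab_frame(name): name is "side" or "top" or "wrist"; returns the picture (480x640x3 uint8, red, green, blue); there is no depth.
- camera_params(name): a dict with "intrinsics" (3x3 intrinsics, pixels), "dist_coeffs" ([k1, k2, p1, p2, k3] as OpenCV has them; the pictures are not rectified), "R" (3x3) and "t" (3): a world point X has camera coordinates R X + t; the wrist camera has in their place "hand_eye" (4x4, takes a point from camera to tool coordinates, whose origin is the TCP and whose axes are the flange's). Camera axes: x right, y down, z forward; pixel columns grow to the right and rows downward; lengths in m; the calibration is good to about 2 mm. A picture is of the moment at which its call begins: read the wrist's pose just before it. camera_params takes no time and is no camera call.
- order.sign_off(): hands the job in, once; it reports no verdict.
Trained networks look in the newest picture that a camera, given by its name, has taken for a name from the list of things; names that differ only in an ending like _2 or _b are one class to them, and where a whole thing is asked for, a point or a joint stands for the part that bears it (a point fixed in the world has none). Each returns a list of dicts, best first, with "confidence" (0 to 1); they miss things now and then, are a little off and sometimes report something else, mostly with a low value. They report only what shows in the picture. A call takes as long as a camera call.
- finder.silhouettes(camera, target): "region" (480x640 bool, what is visible of it) and "rect" ([left, top, width, height] in pixels, round what is visible of it).
The state is a dict: "t": time; "joint_positions": joint angles; "dq": joint speeds; "effort": joint torques, N m; "position": TCP position; "tcp_rot": TCP orientation; "wrist_force": force on the tool from outside, world axes, zero at the start; "torque": the same for the moment, N m; "gripper_width": opening from 0.0 (shut) to 1.0 (fully open).
Only numpy, scipy, OpenCV 4.12 (cv2) and the standard library are available. Lean on these libraries where they do the work, as an engineer would, in place of code of your own. Each camera call takes 0.05 s, during which the arm holds its last target. There are 200 camera calls.

## Task

The flat steel plate lies loose in the channel of the bench clamping fixture, not quite home. Slide it along the channel until its end meets the end stop, then turn the knurled thumbscrew on the bridge clockwise until its foot seats on the plate and the turning resistance clearly rises. Stop there, finger-tight and not overtightened, let go, and leave the oil bottle, the weight and the black gauge where they stand.

Things in the scene. Friction and masses are not known exactly. Their poses are not given: they have to be found in the camera images.
- fixture: Fixed clamping fixture: aluminium base 116 x 200 x 12 mm (its y from -95 to +105 mm) with two low dark rails forming a channel along y, 62 mm wide, floor 12 mm and rail tops 19 mm above the worktop. A dark bridge over the channel carries the thumbscrew. Origin: on the worktop under the screw axis; x across the channel, y along it toward the end stop, z up.
- stop_face (a point): Centre of the face of the end stop that the plate must meet (dark block 80 mm wide, 12 to 30 mm above the worktop), at x = 0, y = +90 mm, z = 16 mm in the fixture's frame.
- bridge_top (a point): Top centre of the bridge, on the screw axis, 52 mm above the worktop (screw heads and nut on it reach 55 mm). Bridge: 116 mm along the fixture's x, 30 mm along its y. Keep fingertips above it.
- plate: Loose flat steel plate 60 x 220 x 8 mm, about 0.8 kg, lying in the channel under the bridge, 20 to 45 mm short of the stop. Four dark holes near its outer end. Origin: centre of its underside (12 mm above the worktop); its y axis runs along its length toward the stop.
- plate_front (a point): Centre of the plate's outer end face (16 mm above the worktop), the end away from the stop; it sticks out freely at least 35 mm past the base, so it can be pushed from there. Sliding takes 3 to 8 N.
- plate_end (a point): Centre of the plate's inner end face, the one that must meet the stop face.
- thumbscrew: Knurled round steel head of the vertical thumbscrew, 30 mm diameter, 26 mm high, slot mark on top. Origin: centre of the head, on the screw axis, about 80 mm above the worktop at the start; z up. Fast right-hand thread: clockwise seen from above, it goes down 3 mm per radian, for some 1 to 4 rad until tight. Free turning takes about 0.06 N m of friction.
- foot_space (a point): Point on the plate's top under the screw (20 mm above the worktop), where the screw's flat steel foot, 20 mm diameter, comes down. It starts 0.7 to 8.5 mm above the plate; the foot's length differs each time by up to 6 mm and is not measured, so the head's height or angle does not tell when it seats.
- screw_nut (a point): The screw's nut on the bridge, 55 mm above the worktop. Once the foot bears on the plate, a stiff spring in it makes the resisting torque climb steadily, about 0.25 N m (90 N at the foot) per radian. Finger-tight is 0.1 to 0.2 N m above free turning; from 0.25 N m above, it is overtightened. Let go, it springs back a little and then holds.
- oil_bottle: Bystander: small oil bottle, 35 mm diameter, 112 mm tall, behind the fixture. Origin: centre of its underside.
- weight: Bystander: 100 g weight with a button top, 26 mm diameter, 43 mm tall, to the left in front. Origin: centre of its underside.
- gauge_black: Bystander: black pressure gauge lying on its back, 168 x 138 x 47 mm, at the left. Origin: centre of its underside.

How it is judged:
By the outcome, as a careful person would: the job done as asked, in the order asked, and still so for the second after the job is handed in, with the robot touching nothing.
It also fails if it takes over 72 s, if anything falls off the work surface, if the arm or the gripper's body presses on something with over 40 N, if the wrist force passes 120 N, or if a joint passes its speed limit or range.

## Working session

There is one attempt and no reset: what is moved stays moved. The work goes in short steps, Python scripts to look and compute and a shell command to move; the robot and the scene stay as the last step left them, time stands still between calls to the robot, and variables do not carry over. Pictures are saved under pics/ and viewed, about 8 in all and at most 12, crops included, and the job is handed in when it is done.

```bash
ls; mkdir -p pics
python3 - <<'E'
from rig import telemetry, grab_frame, camera_params, finder
import cv2,numpy as np
s=telemetry.sense(); print({k:np.round(v,3) for k,v in s.items()})
ims=[]
for c in ["side","top"]:
    im=grab_frame(c); ims.append(im)
    p=camera_params(c); print(c,{k:np.round(v,4).tolist() for k,v in p.items()})
    for n in ["fixture","plate","thumbscrew"]:
        r=finder.silhouettes(c,n)
        for d in r[:2]:
            m=d["region"]; ys,xs=np.nonzero(m); print(c,n,round(d["confidence"],2),d["rect"],m.sum(),xs.mean().round(1),ys.mean().round(1))
            np.save(f"{c}_{n}.npy",m) if d is r[0] else 0
    cv2.imwrite(f"pics/{c}0.png",im[...,::-1])
print({k:np.round(v,4).tolist() for k,v in camera_params("wrist").items()})
E
```

```text
pics
{'t': np.float64(0.0), 'joint_positions': array([-1.381,  0.246,  1.559,  0.   ,  1.339, -0.174]), 'dq': array([-0.001, -0.001,  0.001, -0.   ,  0.   ,  0.002]), 'effort': array([-3.0000e-03, -4.2951e+01, -3.2613e+01, -0.0000e+00,  5.0000e-03,
       -0.0000e+00]), 'position': array([ 0.231, -0.607,  0.23 ]), 'tcp_rot': array([-3.14 , -0.   ,  0.364]), 'wrist_force': array([0.051, 0.062, 0.605]), 'torque': array([ 0.015,  0.032, -0.005]), 'gripper_width': np.float64(0.997)}
side {'intrinsics': [[496.2421, 0.0, 321.5446], [0.0, 496.2421, 232.2615], [0.0, 0.0, 1.0]], 'dist_coeffs': [0.0098, 0.0, 0.0, 0.0, 0.0], 'R': [[-0.9998, 0.0144, -0.0119], [0.0166, 0.3899, -0.9207], [-0.0086, -0.9208, -0.3901]], 't': [0.4921, -0.0285, 1.0573]}
side fixture 0.78 [256.0, 194.2, 79.9, 71.6] 2906 296.7 236.3
side plate 0.68 [280.0, 202.1, 46.1, 43.8] 802 302.7 228.4
side thumbscrew 0.86 [289.1, 193.6, 17.5, 33.3] 276 298.8 203.8
top {'intrinsics': [[452.8348, 0.0, 320.9625], [0.0, 452.8348, 245.9275], [0.0, 0.0, 1.0]], 'dist_coeffs': [-0.0744, 0.0, 0.0, 0.0, 0.0], 'R': [[-0.0202, -0.9992, 0.0344], [-0.9939, 0.0163, -0.1093], [0.1086, -0.0363, -0.9934]], 't': [0.1824, 0.5054, 0.8847]}
top fixture 0.81 [307.6, 199.0, 104.7, 70.7] 3947 353.9 231.9
top fixture 0.36 [360.9, 219.9, 16.4, 18.5] 237 366.9 227.7
top plate 0.16 [337.1, 213.9, 108.5, 47.2] 2694 394.7 238.0
top thumbscrew 0.5 [359.6, 220.2, 16.0, 17.1] 209 366.7 227.7
top thumbscrew 0.39 [338.0, 213.9, 104.8, 48.7] 2609 395.0 238.0
{'intrinsics': [[369.6474, 0.0, 321.8216], [0.0, 369.6474, 239.2802], [0.0, 0.0, 1.0]], 'dist_coeffs': [-0.0682, 0.0, 0.0, 0.0, 0.0], 'hand_eye': [[-0.0003, -0.9662, -0.2579, 0.0659], [1.0, -0.0005, 0.0009, -0.0009], [-0.001, -0.2579, 0.9662, -0.1421], [0.0, 0.0, 0.0, 1.0]]}
```

```bash
cat > h.py <<'E'
import numpy as np,cv2
from rig import camera_params,telemetry
from scipy.spatial.transform import Rotation as Rn
def cam(c,s=None):
    p=camera_params(c);K=np.array(p["intrinsics"]);D=np.array(p["dist_coeffs"])
    if c=="wrist":
        s=s or telemetry.sense();T=np.eye(4);T[:3,:3]=Rn.from_euler("xyz",s["tcp_rot"]).as_matrix();T[:3,3]=s["position"]
        M=np.linalg.inv(T@np.array(p["hand_eye"]));return K,D,M[:3,:3],M[:3,3]
    return K,D,np.array(p["R"]),np.array(p["t"])
def back(C,uv,z):
    K,D,R,t=C;n=cv2.undistortPoints(np.array(uv,float).reshape(-1,1,2),K,D)[:,0]
    o=-R.T@t;d=np.c_[n,np.ones(len(n))]@R
    return o+d*((z-o[2])/d[:,2])[:,None]
def proj(C,X):
    K,D,R,t=C;return cv2.projectPoints(np.array(X,float).reshape(-1,3),cv2.Rodrigues(R)[0],t,K,D)[0][:,0]
E
python3 - <<'E'
from h import *
t=cam("top");print(back(t,[[366.8,227.7]],.09)); print(back(t,[[394.7,238]],.02)); print(proj(cam("side"),back(t,[[366.8,227.7]],.09)))
a=cv2.imread("pics/top0.png");b=cv2.imread("pics/side0.png")
o=np.vstack([cv2.resize(a[180:290,280:480],(800,440),interpolation=2)]);
cv2.imwrite("pics/topc.png",cv2.resize(a[170:320,260:460],(800,600),interpolation=2))
E
```

```text
[[0.53450207 0.08859736 0.09      ]]
[[0.52289866 0.02226175 0.02      ]]
[[299.23678077 196.24969068]]
```

View pics/top0.png

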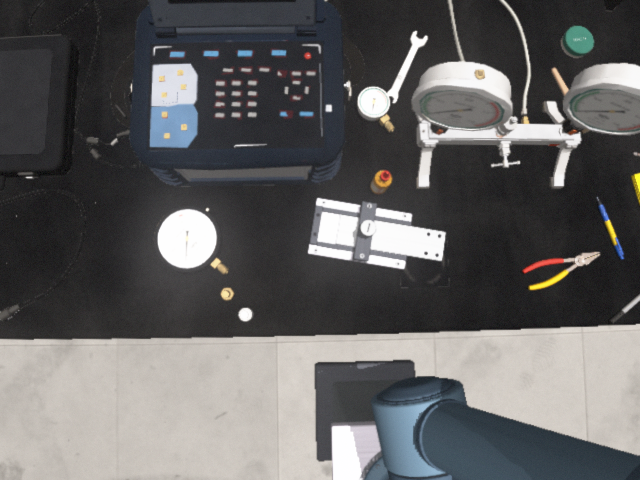

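View pics/side0.png

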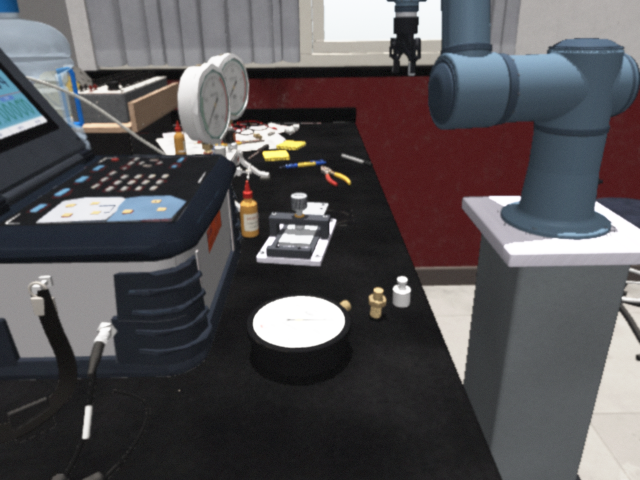

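The top view shows the fixture with its stop toward image left (~315,230), the thumbscrew at (367,227), the plate end at (445,245), the bottle at (381,181), the weight at (246,314) and the gauge at (187,240). In the side view the screw is at (299,203).

View pics/topc.png

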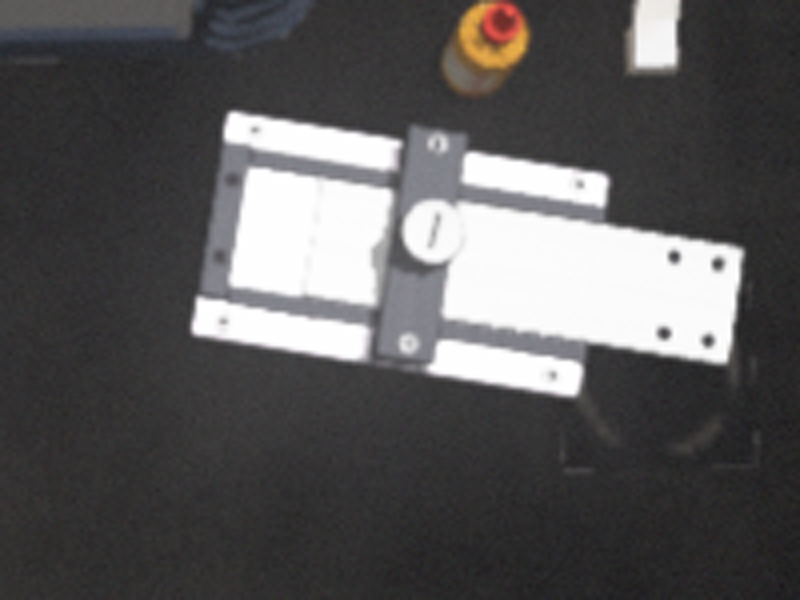

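Run:
```python
from h import *
t=cam("top")
m=np.load("top_plate.npy")
ys,xs=np.nonzero(m);P=back(t,np.c_[xs,ys],.02)[:,:2]*1000
r=cv2.minAreaRect(P.astype(np.float32));print("plate rect mm",r,cv2.boxPoints(r))
m=np.load("top_fixture.npy");ys,xs=np.nonzero(m);P=back(t,np.c_[xs,ys],.015)[:,:2]*1000
r=cv2.minAreaRect(P.astype(np.float32));print("fix",r,cv2.boxPoints(r))
```

```text
plate rect mm ((524.6764526367188, 30.732574462890625), (221.52093505859375, 61.98059844970703), 79.26996612548828) [[473.6064   -72.32146 ]
 [534.5033   -83.861115]
 [575.74646  133.7866  ]
 [514.8496   145.32626 ]]
fix ((539.5808715820312, 91.67377471923828), (201.9881591796875, 127.22196960449219), 78.66669464111328) [[457.3633      5.1496124]
 [582.1045    -19.851562 ]
 [621.79846   178.19794  ]
 [497.05725   203.19911  ]]
```

The crop shows the stop at the left (face ~x 240), the plate's inner end at x≈303–322, the screw at (433,232) and the plate's outer end from (743,247) to (728,362). I'll back-project these corners.

Run:
```python
from h import *
t=cam("top")
f=lambda pts,z:back(t,np.array(pts)/4+[260-.375,170-.375],z)[:,:2]*1000
b=f([[230,112],[608,175],[580,396],[193,334]],.012);p=f([[743,247],[728,362]],.02);q=f([[322,180],[303,295]],.02)
print(b,"\nouter",p,p.mean(0),"\ninner",q,q.mean(0))
for A,B in ((b[1],b[0]),(b[2],b[3]),(p[0],q[0]),(p[1],q[1])):
    d=A-B;print(np.linalg.norm(d),np.degrees(np.arctan2(-d[1],-d[0])) if 0 else np.degrees(np.arctan2(*(B-A)[::-1])))
bc=b.mean(0);a=np.radians(79);Y=np.array([np.cos(a),np.sin(a)]);print("base centre",bc,"screw from base",bc-5*Y)
sc=back(t,[[433/4+259.6,232/4+169.6]],.093)[0,:2]*1000;print("screw",sc);
print("outer along",(p.mean(0)-sc)@Y,"inner",(q.mean(0)-sc)@Y, "lat",(p.mean(0)-sc)@[Y[1],-Y[0]])
```

```text
[[610.26468864 178.49569004]
 [574.7994371  -16.84850514]
 [460.54123925   2.53181838]
 [495.73520629 199.48854454]] 
outer [[535.01958238 -83.70322536]
 [475.93029199 -72.87790085]] [505.47493718 -78.2905631 ] 
inner [[572.63024584 132.54130084]
 [513.83376475 143.64384551]] [543.23200529 138.09257317]
198.5374993791241 79.70988257830672
200.076403646212 79.8688097149604
219.49090440524915 80.13344215173687
219.81433049815774 80.07063053700344
base centre [535.33514282  90.91688695] screw from base [534.38109784  86.00875104]
screw [534.21652368  87.03497751]
outer along -167.77219803433798 inner 51.839758809437285 lat 3.3320777202601413
```

```bash
python3 -m inch '[[0,0,0,0,0,-0.147,100],[0,0,0,0,0,-0.147,60],[0,0,0,0,0,-0.147,30],[0,0,0,0,0,-0.147,0],[0,0,0,0,0,-0.147,0],[0,0,0,0,0,-0.147,0],[0,0,0,0,0,-0.147,0],[3,1,0,0,0,0,0],[4.5,1.5,0,0,0,0,0],[4.5,1.5,0,0,0,0,0],[4.5,1.5,0,0,0,0,0],[4.5,1.5,0,0,0,0,0]]'
python3 -m inch '[[4.5,1.5,0,0,0,0,0],[4.5,1.5,0,0,0,0,0],[4.5,1.5,0,0,0,0,0],[4.5,1.5,0,0,0,0,0],[4.5,1.5,0,0,0,0,0],[4.5,1.5,0,0,0,0,0],[4.5,1.5,2,0,0,0,0],[1,0.6,3,0,0,0,0],[0,0,3,0,0,0,0],[0,0,2,0,0,0,0],[0,0,0,0,0,0,0],[0,0,0,0,0,0,0]]'
python3 - <<'E'
from h import *
from rig import grab_frame
s=telemetry.sense();im=grab_frame("wrist");cv2.imwrite("pics/w1.png",im[...,::-1])
print(s["position"],s["tcp_rot"],s["joint_positions"])
C=cam("wrist",s);print(proj(C,[[.5055,-.0783,.02],[.5343,.0865,.093],[.535,-.0837,.02],[.4759,-.0729,.02]]))
np.save("s1.npy",s,allow_pickle=True)
E
```

```text
t: 1.6
position: [0.3379, -0.4115, 0.2314]
tcp_rot: [3.141, 0.0, 1.392]
wrist_force: [1.2, 0.3, 0.6]
gripper_width: -0.001
t: 2.8
position: [0.5037, -0.1143, 0.1324]
tcp_rot: [3.141, 0.0, 1.393]
wrist_force: [0.2, -0.7, -0.1]
gripper_width: -0.001
[ 0.50371827 -0.11432458  0.13235604] [3.14134794e+00 5.35072086e-05 1.39269043e+00] [-4.42944879e-01  4.80918876e-02  1.97113422e+00  1.37761326e-05
  1.12211636e+00 -2.64844962e-01]
[[ 314.54147884  186.47588657]
 [ 308.23412768 -180.91416131]
 [ 358.14550903  186.61846736]
 [ 270.81537521  186.46032871]]
```

View pics/w1.png

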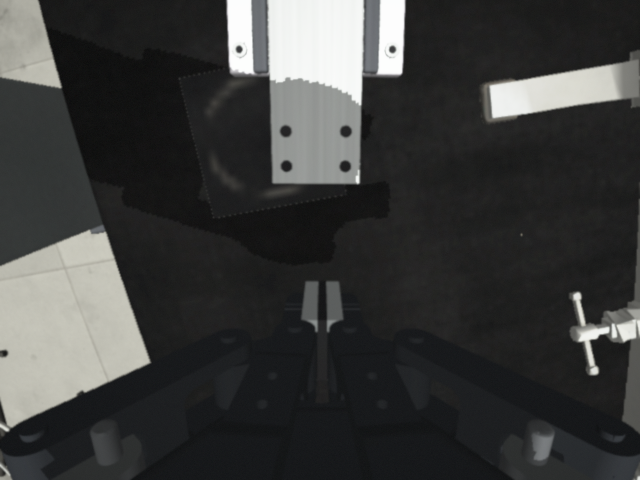

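The wrist view shows the plate's outer end at row 183, columns 272–361, within about 2 mm of the prediction. The finger is at column 322 and must shift about 4 mm along tool −y. Next I lower and start the push.

```bash
python3 -m inch '[[0,-0.2,3,0,0,0,0],[0,-0.2,3,0,0,0,0],[0,0,3,0,0,0,0],[0,0,2,0,0,0,0],[0,0,1.2,0,0,0,0],[0,0,0,0,0,0,0],[1,0,0,0,0,0,0],[0.6,0,0,0,0,0,0],[0.3,0,0,0,0,0,0],[0,0,0,0,0,0,0]]'
python3 -m inch '[[0.3,0,0,0,0,0,0],[0.3,0,0,0,0,0,0],[0.3,0,0,0,0,0,0],[0.3,0,0,0,0,0,0],[0.3,0,0,0,0,0,0]]'
```

```text
t: 3.85
position: [0.5035, -0.0943, 0.0106]
tcp_rot: [3.14, 0.0, 1.394]
wrist_force: [0.1, 0.3, -0.9]
gripper_width: 0.002
t: 4.35
position: [0.5058, -0.0803, 0.01]
tcp_rot: [3.141, 0.001, 1.393]
wrist_force: [-0.6, -4.4, 0.7]
gripper_width: 0.001
```

```bash
python3 -m inch '[[0.3,0,0,0,0,0,0],[0.3,0,0,0,0,0,0],[0.3,0,0,0,0,0,0],[0.3,0,0,0,0,0,0],[0.3,0,0,0,0,0,0],[0.3,0,0,0,0,0,0],[0.3,0,0,0,0,0,0],[0.3,0,0,0,0,0,0],[0.1,0,0,0,0,0,0]]'
python3 -m inch '[[0.1,0,0,0,0,0,0],[0.1,0,0,0,0,0,0],[0.1,0,0,0,0,0,0]]'
python3 -m inch '[[0.1,0,0,0,0,0,0],[0.1,0,0,0,0,0,0]]'
python3 - <<'E'
from rig import grab_frame
import cv2
im=grab_frame("top");cv2.imwrite("pics/t2.png",cv2.resize(im[170:320,260:460,::-1],(800,600),interpolation=2))
E
```

```text
t: 5.25
position: [0.5101, -0.0551, 0.01]
tcp_rot: [3.141, 0.0, 1.393]
wrist_force: [-1.1, -4.9, 1.4]
gripper_width: -0.0
t: 5.55
position: [0.5107, -0.0525, 0.01]
tcp_rot: [3.141, 0.0, 1.393]
wrist_force: [-1.4, -6.2, 1.0]
gripper_width: 0.005
t: 5.75
position: [0.5109, -0.0512, 0.01]
tcp_rot: [3.141, 0.002, 1.394]
wrist_force: [-2.0, -11.9, 1.5]
gripper_width: -0.0
```

View pics/t2.png

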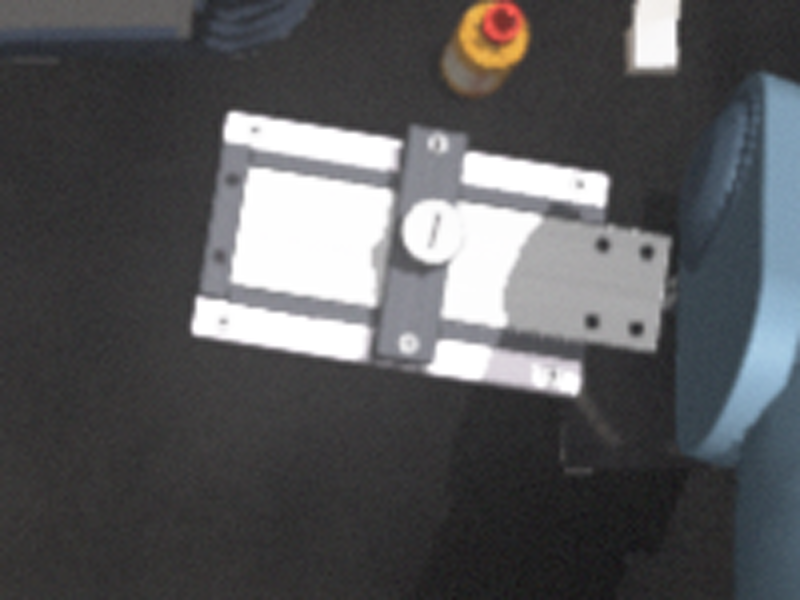

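The plate now fills the channel up to the stop (no gap line near x 240), and the force is rising. I'll confirm with a bit more push.

```bash
python3 -m inch '[[0.1,0,0,0,0,0,0],[0.1,0,0,0,0,0,0],[0,0,0,0,0,0,0]]'
python3 -m inch '[[-0.5,0,0,0,0,0,0],[-1,0,0,0,0,0,0],[-1,0,0,0,0,0,0],[0,0,-4,0,0,0,0],[0,0,-5,0,0,0,0],[0,0,-5,0,0,0,0],[0,0,0,0,0,0,0],[0,0,0,0,0,0,0]]'
```

```text
t: 6.1
position: [0.511, -0.0511, 0.0101]
tcp_rot: [-3.141, 0.005, 1.395]
wrist_force: [-4.1, -16.9, 1.9]
gripper_width: -0.0
t: 6.9
position: [0.5075, -0.0735, 0.1512]
tcp_rot: [3.139, -0.0, 1.393]
wrist_force: [-1.7, -0.4, -0.1]
gripper_width: 0.001
```

```bash
python3 -m inch '[[4,-0.1,0,0,0,0,70],[4,0,-1,0,0,0,100],[2,0,-1,0,0,0,100],[0,0,0,0,0,0,100],[0,0,0,0,0,0,100],[0,0,0,0,0,0,100]]'
python3 - <<'E'
from h import *
from rig import grab_frame,finder
s=telemetry.sense();im=grab_frame("wrist");C=cam("wrist",s)
print(s["position"],s["tcp_rot"])
print("pred",proj(C,[[.5343,.0865,.093]]))
for d in finder.silhouettes("wrist","thumbscrew")[:2]:
    m=d["region"];ys,xs=np.nonzero(m);c,r=cv2.minEnclosingCircle(np.c_[xs,ys].astype(np.float32));print(d["confidence"],d["rect"],xs.mean(),ys.mean(),c,r)
v=im[...,::-1].copy();cv2.imwrite("pics/w2.png",v)
E
```

```text
t: 7.5
position: [0.5225, 0.0248, 0.1682]
tcp_rot: [-3.139, 0.0, 1.392]
wrist_force: [0.3, 0.5, -0.1]
gripper_width: 0.993
[0.52254021 0.0247939  0.16817651] [-3.13857089e+00  1.10333164e-04  1.39176316e+00]
pred [[322.70032058 147.11170242]]
0.68 [298.6, 119.1, 52.6, 51.6] 325.54295051353876 142.85667600373483 (325.6006774902344, 143.0547637939453) 26.50119400024414
```

View pics/w2.png

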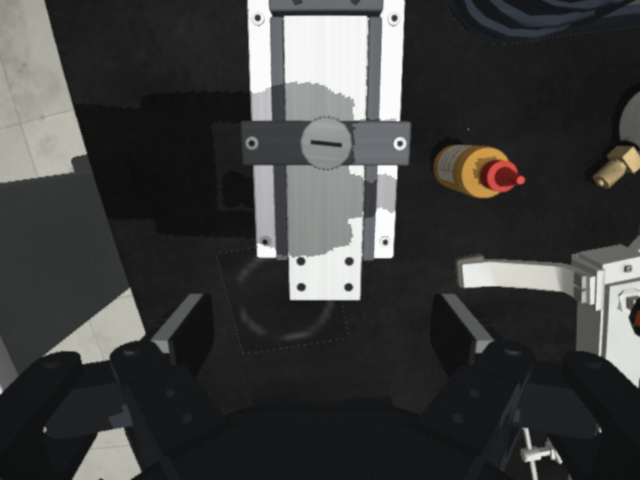

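The screw top is at (325.5,143), within 2 mm of the prediction, and the plate's far end is at the stop (row ~15). The bottle, at (480,170), is well clear of the jaws.

Run:
```python
from h import *
s=telemetry.sense();C=cam("wrist",s);X=back(C,[[325.5,143]],.093)[0];print(X)
a=s["tcp_rot"][2];d=X-s["position"];print(d[0]*np.cos(a)+d[1]*np.sin(a),d[0]*np.sin(a)-d[1]*np.cos(a),s["joint_positions"])
```

```text
[0.5367533 0.0882657 0.093    ]
0.06511093130647846 0.0022644954903529822 [-1.69739212e-01  1.64167393e-02  1.93006258e+00 -7.25500663e-05
  1.19710323e+00  9.82882950e-03]
```

```bash
python3 -m inch '[[3.2,0.05,0,0,0,0,100],[3.2,0.05,0,0,0,0,100],[0,0,0,0,0,-0.149,100],[0,0,0,0,0,-0.149,100],[0,0,0,0,0,-0.149,100],[0,0,0,0,0,-0.149,100],[0,0,0,0,0,-0.149,100],[0,0,0,0,0,-0.149,100],[0,0,0,0,0,-0.149,100],[0,0,0,0,0,-0.149,100],[0,0,0,0,0,-0.149,100],[0,0,0,0,0,-0.149,100]]'
python3 -m inch '[[0,0,0.5,0,0,-0.149,100],[0,0,0.5,0,0,-0.149,100],[0,0,0.5,0,0,-0.149,100],[0,0,0.5,0,0,-0.149,100],[0,0,0.5,0,0,-0.149,100],[0,0,0.5,0,0,-0.149,100],[0,0,0.5,0,0,-0.149,100],[0,0,0,0,0,0,100],[0,0,0,0,0,0,100]]'
python3 - <<'E'
from h import *
from rig import grab_frame,finder
s=telemetry.sense();im=grab_frame("wrist");C=cam("wrist",s)
print(s["position"],s["tcp_rot"],s["joint_positions"],s["torque"])
print("pred",proj(C,[[.5355,.0873,.093]]))
for d in finder.silhouettes("wrist","thumbscrew")[:2]:
    m=d["region"];ys,xs=np.nonzero(m);c,r=cv2.minEnclosingCircle(np.c_[xs,ys].astype(np.float32));print(d["confidence"],d["rect"],xs.mean(),ys.mean(),c,r,back(C,[c],.093))
cv2.imwrite("pics/w3.png",im[...,::-1])
E
```

```text
t: 8.8
position: [0.5357, 0.0875, 0.1694]
tcp_rot: [-3.141, -0.001, 2.888]
wrist_force: [0.1, -0.6, -0.7]
gripper_width: 1.0
t: 9.7
position: [0.5358, 0.0878, 0.1347]
tcp_rot: [3.141, -0.0, -2.361]
wrist_force: [0.3, -0.0, 0.1]
gripper_width: 1.004
[0.53577521 0.08775624 0.13466096] [ 3.14121471e+00 -3.35554747e-04 -2.36136954e+00] [-4.65684496e-02  1.06770813e-01  1.90377793e+00  1.00249216e-05
  1.13154924e+00 -2.39759209e+00] [ 0.0250862   0.01760945 -0.0383151 ]
pred [[320.83350914 266.1227521 ]]
0.71 [293.6, 234.3, 55.8, 61.7] 320.56073494385845 262.9350119088125 (321.5, 263.0) 32.65358352661133 [[0.53402482 0.08633357 0.093     ]]
```

View pics/w3.png

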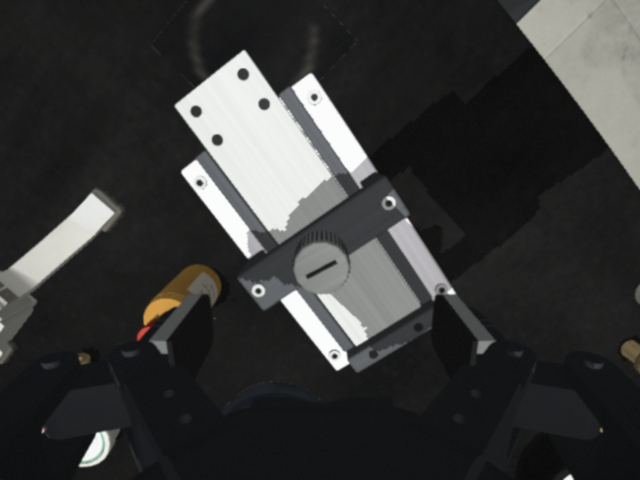

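The screw top disc is centred at about (321,266) with its slot at (321,269), matching the prediction, so the TCP is on axis within about 1 mm. The bottle appears near the left finger, so I'll check clearance numerically before descending.

Run:
```python
from h import *
from rig import grab_frame,finder
t=cam("top")
a=back(t,[[503/4+259.6,20/4+169.6]],.112)[0];print("cap",a)
s=telemetry.sense();im=grab_frame("side");C=cam("side")
d=finder.silhouettes("side","oil_bottle")[0];print(d["confidence"],d["rect"]);l,tp,w,h=d["rect"]
b=back(C,[[l+w/2,tp+h-3]],0)[0];print("base near",b)
S=np.array([.5355,.0873]);print(np.linalg.norm(a[:2]-S),np.degrees(np.arctan2(*(a[:2]-S)[::-1])))
print("finger dir deg",np.degrees(s["tcp_rot"][2])-90)
```

```text
cap [0.63062048 0.05367473 0.112     ]
0.73 [239.0, 180.0, 20.1, 57.2]
base near [0.63915923 0.0558338  0.        ]
0.10088887175848087 -19.46859640402276
finger dir deg -225.2147550166299
```

```bash
cat > r.py <<'E'
from h import *
s=telemetry.sense();print("t %.2f"%s["t"],"F",np.round(s["wrist_force"],1),"M",np.round(s["torque"],3),"z %.4f yaw %.3f q6 %.3f w %.3f e6 %.3f"%(s["position"][2],s["tcp_rot"][2],s["joint_positions"][5],s["gripper_width"],s["effort"][5]))
E
python3 -m inch '[[0,0,2,0,0,0,100],[0,0,2,0,0,0,100],[0,0,2,0,0,0,100],[0,0,1.1,0,0,0,100],[0,0,0,0,0,0,100],[0,0,0,0,0,0,100]]'; python3 r.py
python3 -m inch '[[0,0,0,0,0,0,60],[0,0,0,0,0,0,50],[0,0,0,0,0,0,40],[0,0,0,0,0,0,30],[0,0,0,0,0,0,0],[0,0,0,0,0,0,0],[0,0,0,0,0,0,0],[0,0,0,0,0,0,0]]'; python3 r.py
```

```text
t: 10.5
position: [0.5363, 0.0883, 0.0645]
tcp_rot: [-3.141, 0.001, -2.358]
wrist_force: [0.1, 0.2, -0.0]
gripper_width: 0.996
t 10.50 F [ 0.1  0.2 -0. ] M [-0.014  0.023  0.045] z 0.0645 yaw -2.358 q6 -2.400 w 0.996 e6 0.002
t: 11.3
position: [0.5366, 0.088, 0.0646]
tcp_rot: [-3.14, 0.001, -2.357]
wrist_force: [0.5, -3.0, 5.1]
gripper_width: 0.335
t 11.30 F [ 0.5 -3.   5.1] M [-0.555 -0.002 -0.026] z 0.0646 yaw -2.357 q6 -2.401 w 0.335 e6 0.001
```

```bash
cat > r.py <<'E'
from h import *
from rig import grab_frame
import sys
L=[]
for i in range(int(sys.argv[1]) if len(sys.argv)>1 else 6):
    s=telemetry.sense();L.append(np.r_[s["torque"],s["effort"][5],s["wrist_force"]]);grab_frame("top")
L=np.array(L);print("t %.2f Mz"%s["t"],np.round(L[:,2],3),"mean %.3f"%L[:,2].mean(),"e6",np.round(L[:,3],3),"F",np.round(L[:,4:].mean(0),1),"z %.4f yaw %.3f q6 %.3f w %.3f"%(s["position"][2],s["tcp_rot"][2],s["joint_positions"][5],s["gripper_width"]))
E
python3 r.py 4
python3 -m inch '[[0,0,0.03,0,0,0.1,0],[0,0,0.03,0,0,0.1,0]]'; python3 r.py
```

```text
t 11.45 Mz [-0.026  0.042 -0.038 -0.006] mean -0.007 e6 [0.001 0.001 0.    0.   ] F [ 0.1 -3.2  5.4] z 0.0646 yaw -2.357 q6 -2.401 w 0.334
t: 11.7
position: [0.5367, 0.0879, 0.064]
tcp_rot: [-3.14, 0.001, -2.561]
wrist_force: [0.7, -3.4, 5.7]
gripper_width: 0.332
t 11.95 Mz [ 0.089 -0.111 -0.112 -0.05  -0.139 -0.123] mean -0.074 e6 [-0.786  0.233  0.274 -0.    -0.065 -0.077] F [ 0.3 -4.   5.3] z 0.0639 yaw -2.558 q6 -2.200 w 0.327
```

```bash
cat > q.py <<'E'
from rig import telemetry
s=telemetry.sense();print("Mz %.3f e6 %.3f Fz %.1f z %.4f q6 %.3f"%(s["torque"][2],s["effort"][5],s["wrist_force"][2],s["position"][2],s["joint_positions"][5]))
E
I="python3 -m inch"
$I '[[0,0,0.015,0,0,0.05,0],[0,0,0.015,0,0,0.05,0]]' >/dev/null; python3 q.py
$I '[[0,0,0.015,0,0,0.05,0]]' >/dev/null; python3 q.py
$I '[[0,0,0.015,0,0,0.05,0]]' >/dev/null; python3 q.py
$I '[[0,0,0.015,0,0,0.05,0]]' >/dev/null; python3 q.py
$I '[[0,0,0.015,0,0,0.05,0]]' >/dev/null; python3 q.py
$I '[[0,0,0.015,0,0,0.05,0]]' >/dev/null; python3 q.py
python3 r.py 6
```

```text
Mz 0.048 e6 -0.372 Fz 4.8 z 0.0637 q6 -2.099
Mz 0.069 e6 -0.365 Fz 5.6 z 0.0635 q6 -2.049
Mz 0.038 e6 -0.364 Fz 5.2 z 0.0633 q6 -1.999
Mz 0.055 e6 -0.364 Fz 4.1 z 0.0632 q6 -1.949
Mz 0.106 e6 -0.364 Fz 5.2 z 0.0631 q6 -1.899
Mz 0.074 e6 -0.363 Fz 4.8 z 0.0629 q6 -1.849
t 12.95 Mz [ 0.074 -0.041 -0.013 -0.121 -0.085 -0.079] mean -0.044 e6 [-0.363  0.12   0.103 -0.037 -0.07  -0.076] F [ 0.8 -5.1  5.2] z 0.0629 yaw -2.907 q6 -1.851 w 0.332
```

Turning at a steady speed gives a clean free-turning baseline: Mz ≈ 0.065 and e6 ≈ −0.364. I'll keep turning and watch both.

```bash
I="python3 -m inch"
$I '[[0,0,0.015,0,0,0.05,0],[0,0,0.015,0,0,0.05,0]]' >/dev/null; python3 q.py
$I '[[0,0,0.015,0,0,0.05,0],[0,0,0.015,0,0,0.05,0]]' >/dev/null; python3 q.py
$I '[[0,0,0.015,0,0,0.05,0],[0,0,0.015,0,0,0.05,0]]' >/dev/null; python3 q.py
$I '[[0,0,0.015,0,0,0.05,0],[0,0,0.015,0,0,0.05,0]]' >/dev/null; python3 q.py
$I '[[0,0,0.015,0,0,0.05,0],[0,0,0.015,0,0,0.05,0]]' >/dev/null; python3 q.py
```

```text
Mz 0.042 e6 -0.370 Fz 5.1 z 0.0626 q6 -1.749
Mz 0.056 e6 -0.363 Fz 5.0 z 0.0623 q6 -1.649
Mz 0.064 e6 -0.363 Fz 5.0 z 0.0620 q6 -1.549
Mz 0.020 e6 -0.363 Fz 5.9 z 0.0617 q6 -1.449
Mz 0.084 e6 -0.363 Fz 5.1 z 0.0614 q6 -1.349
```

```bash
I="python3 -m inch"
$I '[[0,0,0.015,0,0,0.05,0],[0,0,0.015,0,0,0.05,0]]' >/dev/null; python3 q.py
$I '[[0,0,0.015,0,0,0.05,0],[0,0,0.015,0,0,0.05,0]]' >/dev/null; python3 q.py
$I '[[0,0,0.015,0,0,0.05,0],[0,0,0.015,0,0,0.05,0]]' >/dev/null; python3 q.py
$I '[[0,0,0.015,0,0,0.05,0],[0,0,0.015,0,0,0.05,0]]' >/dev/null; python3 q.py
$I '[[0,0,0.015,0,0,0.05,0],[0,0,0.015,0,0,0.05,0]]' >/dev/null; python3 q.py
```

```text
Mz 0.095 e6 -0.364 Fz 6.0 z 0.0611 q6 -1.249
Mz 0.054 e6 -0.364 Fz 5.5 z 0.0608 q6 -1.149
Mz 0.074 e6 -0.364 Fz 5.1 z 0.0605 q6 -1.049
Mz 0.075 e6 -0.365 Fz 5.4 z 0.0602 q6 -0.949
Mz 0.044 e6 -0.366 Fz 5.4 z 0.0599 q6 -0.849
```

```bash
I="python3 -m inch"
$I '[[0,0,0.015,0,0,0.05,0],[0,0,0.015,0,0,0.05,0]]' >/dev/null; python3 q.py
$I '[[0,0,0.015,0,0,0.05,0],[0,0,0.015,0,0,0.05,0]]' >/dev/null; python3 q.py
$I '[[0,0,0.015,0,0,0.05,0],[0,0,0.015,0,0,0.05,0]]' >/dev/null; python3 q.py
$I '[[0,0,0.015,0,0,0.05,0],[0,0,0.015,0,0,0.05,0]]' >/dev/null; python3 q.py
```

```text
Mz 0.047 e6 -0.366 Fz 6.0 z 0.0596 q6 -0.749
Mz 0.075 e6 -0.367 Fz 6.5 z 0.0593 q6 -0.649
Mz 0.041 e6 -0.368 Fz 6.8 z 0.0590 q6 -0.549
Mz -0.031 e6 -0.357 Fz 6.9 z 0.0587 q6 -0.449
```

```bash
I="python3 -m inch"
$I '[[0,0,0.015,0,0,0.05,0]]' >/dev/null; python3 q.py
$I '[[0,0,0.015,0,0,0.05,0]]' >/dev/null; python3 q.py
$I '[[0,0,0.015,0,0,0.05,0]]' >/dev/null; python3 q.py
$I '[[0,0,0.015,0,0,0.05,0]]' >/dev/null; python3 q.py
python3 - <<'E'
from rig import grab_frame
import cv2
cv2.imwrite("pics/w4.png",grab_frame("wrist")[120:420,120:520,::-1].repeat(2,0).repeat(2,1))
E
```

```text
Mz 0.066 e6 -0.347 Fz 7.3 z 0.0586 q6 -0.399
Mz 0.092 e6 -0.336 Fz 8.6 z 0.0585 q6 -0.349
Mz 0.105 e6 -0.324 Fz 8.1 z 0.0584 q6 -0.299
Mz 0.112 e6 -0.312 Fz 9.1 z 0.0583 q6 -0.249
```

View pics/w4.png

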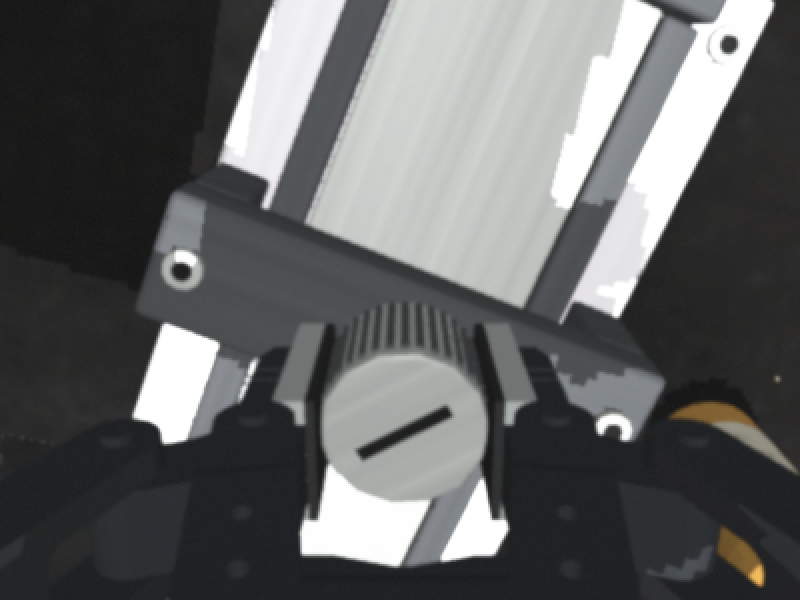

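The pads hold the head squarely, and nothing touches the bridge or the bottle. The torque began to climb at q6 ≈ −0.49, at 0.235 N·m/rad, which matches the nut spring. I'll continue to about +0.16 N·m, with e6 near −0.205.

```bash
I="python3 -m inch"
$I '[[0,0,0.015,0,0,0.05,0],[0,0,0.015,0,0,0.05,0]]' >/dev/null; python3 q.py
$I '[[0,0,0.015,0,0,0.05,0]]' >/dev/null; python3 q.py
$I '[[0,0,0.015,0,0,0.05,0]]' >/dev/null; python3 q.py
$I '[[0,0,0.015,0,0,0.05,0]]' >/dev/null; python3 q.py
$I '[[0,0,0.015,0,0,0.05,0]]' >/dev/null; python3 q.py
```

```text
Mz 0.194 e6 -0.290 Fz 9.9 z 0.0581 q6 -0.149
Mz 0.172 e6 -0.271 Fz 11.4 z 0.0580 q6 -0.099
Mz 0.132 e6 -0.258 Fz 12.0 z 0.0579 q6 -0.049
Mz 0.128 e6 -0.243 Fz 12.0 z 0.0578 q6 0.001
Mz 0.152 e6 -0.229 Fz 12.5 z 0.0577 q6 0.051
```

```bash
I="python3 -m inch"
$I '[[0,0,0.015,0,0,0.05,0]]' >/dev/null; python3 q.py
$I '[[0,0,0.009,0,0,0.03,0]]' >/dev/null; python3 q.py
python3 r.py 8
```

```text
Mz 0.179 e6 -0.215 Fz 12.4 z 0.0576 q6 0.101
Mz 0.200 e6 0.020 Fz 12.7 z 0.0576 q6 0.130
t 17.40 Mz [0.2   0.067 0.031 0.058 0.004 0.016 0.007 0.064] mean 0.056 e6 [0.02  0.19  0.12  0.03  0.015 0.013 0.013 0.014] F [-5.7 -9.7 12.9] z 0.0575 yaw 1.397 q6 0.129 w 0.332
```

```bash
python3 -m inch '[[0,0,0,0,0,0,45],[0,0,0,0,0,0,60],[0,0,0,0,0,0,80],[0,0,0,0,0,0,100],[0,0,0,0,0,0,100],[0,0,-2,0,0,0,100],[0,0,-4,0,0,0,100],[0,0,-4,0,0,0,100],[-4,0,-3,0,0,0,100],[-4,0,0,0,0,0,100],[0,0,0,0,0,0,100],[0,0,0,0,0,0,100]]'
python3 - <<'E'
from h import *
from rig import grab_frame,finder
s=telemetry.sense();im=grab_frame("wrist");print(s["position"],s["wrist_force"])
cv2.imwrite("pics/w5.png",im[...,::-1])
for n in ["oil_bottle","weight","gauge_black"]:
    a=cv2.imread("pics/side0.png")
b=grab_frame("side")[...,::-1];d=cv2.absdiff(a,np.ascontiguousarray(b)).max(2)
for n,(x0,y0,x1,y1) in dict(bottle=(236,180,262,238),weight=(390,274,414,310),gauge=(245,290,355,385)).items(): print(n,d[y0:y1,x0:x1].mean(),(d[y0:y1,x0:x1]>60).mean())
E
```

```text
t: 18.65
position: [0.5217, 0.0091, 0.1862]
tcp_rot: [-3.141, -0.0, 1.394]
wrist_force: [0.2, -0.5, -0.5]
gripper_width: 1.001
[0.52174547 0.00912229 0.18617552] [ 0.20984745 -0.48091988 -0.4777662 ]
bottle 4.476790450928382 0.0
weight 3.9525462962962963 0.0
gauge 2.397416267942584 0.0
```

View pics/w5.png

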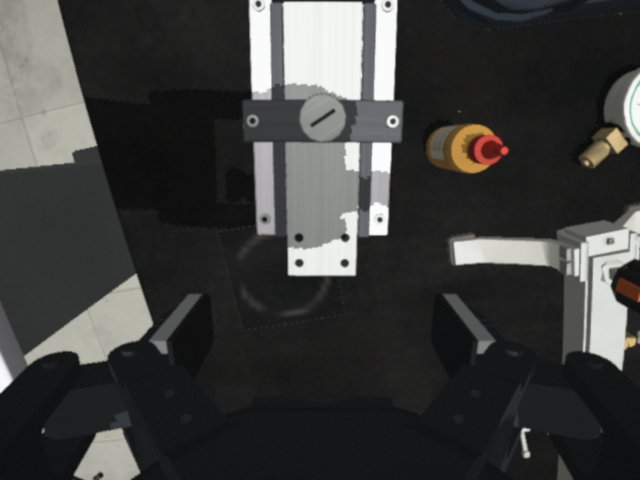

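The slot has turned about 145°, which matches 2.53 rad, so the screw stayed put after release. The plate end still stands where it was (row 275, base end at row 235), and the bottle is untouched at (465,148).

```bash
python3 -c "
from rig import order;print(order.sign_off())"
```

```text
the job is handed in; nothing more can be done
None
```

The plate is against the end stop, the thumbscrew is turned down finger-tight, and the job is handed in at about 18.7 s of the 72 s allowed.

- **Plate:** I slid it about 36 mm until it stopped moving, with the push rising from about 5 N to 17 N. The top picture showed no gap at the stop, and the last wrist picture shows the plate where the push left it.
- **Thumbscrew:** It turned clockwise 2.53 rad in one grasp. Free turning read about 0.065 N·m. The resistance began to climb after about 1.9 rad, at roughly 0.24 N·m per rad, close to the nut's stated 0.25. I stopped 0.62 rad past that, about 0.15–0.16 N·m above free turning, then let go. The last picture shows the slot turned about 145°, so it sprang back very little.
- **Surroundings:** The bottle, weight and gauge look unchanged against the first side picture. The gripper is clear of everything, with wrist force near zero.

**Disagreements:**
- **Torque:** Readings taken with the arm holding still came out lower than those taken while turning: about −0.09 N·m free and +0.03 N·m tight. I judged the tightness from the turning readings; the difference at rest, about 0.12 N·m, also lies in the finger-tight band.
- **Screw position:** The camera estimates of the screw's position differed by 2–3 mm.

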